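# File an index board in a lever arch file

### The arm

A 6-joint arm with a two-finger parallel gripper is mounted at the origin on a cart in front of the work surface, level with it; the furniture and walls round the work are solid. World frame = base frame: x ahead of the robot, y to its left, z up, the work surface at z = 0. Lengths are in mm, angles in rad, forces in N, time in s.
With the tool pointing down it reaches from about 275 to 1000 mm from the base axis. Payload 8.4 kg.
Tool frame: the origin (TCP) lies midway between the tips of the shut fingers; the grasp point (between the pads) lies 19 mm behind it; z points along the fingers, y is the line along which they close (so a half turn about z gives the same grasp; the last joint's range is limited). The gripper opens to 85 mm and grips with 20 to 120 N. Pads are 22 mm wide; open, the fingers measure 114 mm over their backs; the gripper's body (76 mm by 85 mm) begins 54 mm behind the grasp point. The pads swing forward as they close: fully open they stand 13 mm farther back than shut.
Start: joints at [-1.13, 0.353, 1.633, -0, 1.155, -0.002], TCP at [267.793, -564.725, 231.281] pointing down, gripper open.
Joint ranges: [-2.63, 2.63], [-0.92, 2.1], [0.06, 2.66], [-1.3, 4.44], [0, 2.69], [-3.02, 3.02]. Speed limits (rad/s): [2.22, 2.22, 2.79, 3.14, 3.14, 3.14].

### API

Orientations are given as [roll, pitch, yaw] about the fixed x, y, z axes, in that order (R = Rz(yaw) Ry(pitch) Rx(roll)).
In Python, from rig import telemetry, optics, r gives the robot as it stands.
- The arm moves only by the tool play_rows, never from a script. Its arguments are lists of equal length, an entry for each row: "dp": the shift along the tool's x, y, z in units of 40 mm (1.0 is 40 mm), a list of three; "rot": the turn, a rotation vector about the tool's x, y, z in units of 6 degrees (1.0 is 6 degrees), a list of three. In form: {"dp": [[tx, ty, tz], ...], "rot": [[ax, ay, az], ...]}. A call has 1 to 5 rows; each row is the pose to reach, as a shift and turn from the pose commanded when the call began, along the tool's axes at that moment; what a row does not reach only later rows make up. A row lasts 1/12 s, in which the tool goes at most 41.7 mm and 7.16 degrees, less where a joint would pass 70% of its speed; a pose out of reach is approached as far as the arm can. A call with a gripper value outside its range is refused whole. "fingers" is the opening, from 0 (shut) to 1 (fully open), set as the call begins (left out, the last holds). The fingers move at their own pace and stop on an object; "grip_force" is the grip in N (left out, the last holds). Time passes only in rows, so rows that repeat a pose let the fingers close. It gives the time, the measured TCP pose, the force, the opening and the grip force at its end, in the units of the state.
- telemetry.sense(): the state, without advancing time (a new reading comes with each control period).
- optics.grab_frame(name): name is "scene" or "side" or "wrist"; returns a dict with "color" (480x640x3 uint8, red, green, blue), "mtx" (3x3 intrinsics, pixels), "R" (3x3) and "t" (3): a world point X has camera coordinates R X + t; the wrist camera has in their place "mount" (4x4, takes a point from camera to tool coordinates, whose origin is the TCP and whose axes are the flange's). Camera axes: x right, y down, z forward; pixel columns grow to the right and rows downward; lengths in mm; the calibration is good to about 2 mm. A picture is of the moment at which its call begins: read the wrist's pose just before it. There is no depth.
- r.sign_off(): hands the job in; it is judged then, once.
The state is a dict: "clock": time; "qpos": joint angles; "qvel": joint speeds; "joint_efforts": joint torques, N m; "eef_pos": TCP position; "tcp_rot": TCP orientation; "contact_force": force on the tool from outside, world axes, zero at the start; "wrist_torque": the same for the moment, N m; "opening": opening from 0.0 (shut) to 1.0 (fully open); "grasp_force": force on a finger pad.
Only numpy, scipy, OpenCV 4.12 (cv2) and the standard library are available. Lean on these libraries where they do the work, as an engineer would, in place of code of your own. Each camera call takes 0.05 s, during which the arm holds its last target. There are 200 camera calls.

### The job

Lift the lever of the lever arch file so that its rings spring open, then lower the loose white index board over both posts until it lies flat in the file. Finally press the lever all the way down until it snaps shut and stays down by itself. Feel your way: never load the file's sprung mechanism with more than about 25 N, and leave the other things on the bench where they are.

Things in the scene. Friction and masses are not known exactly. Their poses are not given: they have to be found in the camera images.
- file: open lever arch file, fixed: grey flat cover 265x165x4 mm. Origin at bench height half-way between the posts; +x to the lever end, z up. On it stands the bed, a flat slab (grey plastic; steel at the lever end), x -118 to +62, y -59 to +59 mm. Packing of unknown thickness lies under it: its top is 8 to 32 mm above the bench, constant in a run, to be found by touch or sight; call this height B
- post_left (a point): point at bench height under the left post, file's x = 0, y = +40 mm. The post is an upright steel rod 5 mm thick, its round tip 36 mm above B. Shut, a steel ring arch curves over to its tip from a hinge at x = 28 mm, B + 7 (top 47 mm above B); open, the arch leans 0.92 rad towards +x
- post_right (a point): the same for the right post and ring, file's x = 0, y = -40 mm
- lever (a joint): lever angle, rad: 0 = shut, level, pointing to the file's +x; 1.4 = fully up, at its stop. The rings follow it. An over-centre spring holds it down lightly (about 1 N at the bar) below 0.03; above that it drives it up to the open stop, with up to 9 N at the bar (at 0.5 rad), 3 N at the stop. Closing, it pushes up until the last 2.5 mm, then the lever snaps down on a hard stop at 0
- lever_foot (a point): point at bench height under the lever's pivot, file's x = 40, y = 0 mm. The pivot axis is along the file's y at B + 16 mm. The lever is a flat steel arm 10 mm wide and 3 thick
- bar_foot (a point): point at bench height under the lever's end when shut, file's x = 125 mm. The end is a black round cross-bar, 12 mm thick, 24 long (along y), its centre 85 mm from the pivot: at x = 40 + 85 cos(angle), height B + 16 + 85 sin(angle). It can be pinched by its two ends from above and turns between the fingers
- bed (a joint): sinking of the sprung mechanism bed, m: 0 unloaded, about -0.001 for each 20 N pressed down on bed, posts, rings or lever; beyond -0.00125 (25 N) it is overloaded
- board_grip (a point): centre of the grip rib of the loose white board (124 x 110 x 5 mm, about 0.12 kg, lying flat), 19 mm above its underside. The rib stands in the middle: 40 mm long (x), 12 thick (y; pinch here), top 33 mm above the underside. Axes are the board's. Filed, they are those of the file, with this point at the file's x = -50, y = 0 and the underside on the bed
- hole_left (a point): underside centre of the board's hole, 8 mm diameter, at the board's x = +50, y = +40 mm; goes on the post at the file's y = +40
- hole_right (a point): underside centre of the other hole, 8 mm diameter, at the board's x = +50, y = -40 mm; goes on the post at the file's y = -40
- board: the index board itself; origin at the middle of its underside
- bottle: white reagent bottle, 48 mm across, 88 high, behind the work; bystander, to be left alone
- beaker: small glass beaker, 50 mm across, 65 high, behind the work; bystander, to be left alone
- timer: bench timer, 58x64x17 mm, front left; bystander, to be left alone
- tape: roll of tape, 63 mm across, 18 high, front right; bystander, to be left alone
- pipette: micropipette lying down, 244 mm long, to the right; bystander, to be left alone
There are look-alikes about, which are no part of the job. Of the things like the board, leave any that is orange; of the rest the smaller one is meant.

How it is judged:
By the outcome, as a careful person would: the job done as asked, in the order asked, and still so for the second after the job is handed in, with the robot touching nothing.
It also fails if it takes over 72 s, if anything falls off the work surface, if the arm or the gripper's body presses on something with over 40 N, if the wrist force passes 120 N, or if a joint passes its speed limit or range.

## Working session

There is one attempt and no reset: what is moved stays moved. The work goes in short steps, Python scripts to look and compute and a tool call to move; the robot and the scene stay as the last step left them, time stands still between calls to the robot, and variables do not carry over. Pictures are saved under pics/ and viewed, at most 10 in all, crops included, and the job is handed in when it is done.

Besides the shell and the picture viewer there is one more tool, called after ">>>" in YAML: its name, and indented under it one key for each argument. play_rows: Moves the arm, as the interface text tells. Its arguments: {"type":"object","properties":{"dp":{"type":"array"},"rot":{"type":"array"},"fingers":{"type":"number"},"grip_force":{"type":"number"}},"required":["dp","rot"]}

```bash
ls && mkdir -p pics && cat > h.py <<'E'
import numpy as np, cv2
from scipy.spatial.transform import Rotation as Ro
from rig import telemetry, optics, r
def save(n,f): cv2.imwrite(f'pics/{n}.png', f['color'][:,:,::-1])
def cam(f,s=None):
    "returns R,t world->cam"
    if 'mount' in f:
        T=np.eye(4); T[:3,:3]=Ro.from_euler('xyz',s['tcp_rot']).as_matrix(); T[:3,3]=s['eef_pos']
        M=np.linalg.inv(T@np.array(f['mount'])); return M[:3,:3],M[:3,3]
    return np.array(f['R']),np.array(f['t']).ravel()
def ray(f,uv,z,s=None):
    R,t=cam(f,s); c=-R.T@t
    d=R.T@np.linalg.solve(np.array(f['mtx']),[uv[0],uv[1],1.])
    return c+d*(z-c[2])/d[2]
def proj(f,X,s=None):
    R,t=cam(f,s); p=np.array(f['mtx'])@(R@np.array(X,float)+t); return p[:2]/p[2]
E
python3 - <<'E'
from h import *
s=telemetry.sense(); print(s)
a=optics.grab_frame('scene'); b=optics.grab_frame('side'); w=optics.grab_frame('wrist')
for n,f in zip(('scene','side','wrist'),(a,b,w)): save(n,f); print(n,f['mtx'],cam(f,s))
import pickle; pickle.dump((a,b,w,s),open('f0.pkl','wb'))
E
```

```text
pics
{'clock': 0.0, 'qpos': array([-1.13038153e+00,  3.53667648e-01,  1.63408696e+00, -2.67443445e-05,
        1.15519331e+00, -2.42348657e-03]), 'qvel': array([-1.06574720e-03,  4.35134006e-04, -8.19157374e-05,  1.07052415e-03,
       -1.23769767e-04,  4.51177854e-04]), 'joint_efforts': array([ 9.05898250e-04, -6.05249476e+01, -3.42070735e+01,  1.44916844e-04,
        9.44616215e-03,  2.03502998e-05]), 'eef_pos': array([ 267.60464255, -564.31744426,  230.56967904]), 'tcp_rot': array([-3.14023733e+00,  2.11684810e-05,  4.42849110e-01]), 'contact_force': array([-0.4278173 , -0.49779573, -0.24059194]), 'wrist_torque': array([0.00405617, 0.00739161, 0.01787332]), 'grasp_force': 0.0, 'opening': 0.9984109125760677}
scene [[554.73949361   0.         318.35427008]
 [  0.         554.73949361 241.75388929]
 [  0.           0.           1.        ]] (array([[-0.53954673, -0.84190146, -0.00955317],
       [-0.71405056,  0.46356442, -0.52463304],
       [ 0.44611783, -0.2762426 , -0.85127487]]), array([ 174.85181279,  522.55758172, 1206.99842916]))
side [[516.86486064   0.         323.4305405 ]
 [  0.         516.86486064 244.68048331]
 [  0.           0.           1.        ]] (array([[ 0.86390561, -0.50361962,  0.00586375],
       [-0.28460985, -0.49775694, -0.81928949],
       [ 0.41552898,  0.7061199 , -0.57335011]]), array([-606.5410392 ,  106.98081592, 1533.95603739]))
wrist [[395.32484358   0.         320.91550459]
 [  0.         395.32484358 239.82839581]
 [  0.           0.           1.        ]] (array([[ 4.27589371e-01, -9.03973041e-01, -2.65749119e-04],
       [-8.65322264e-01, -4.09392128e-01,  2.89163389e-01],
       [-2.61504704e-01, -1.23413233e-01, -9.57279721e-01]]), array([-624.87002232,  -37.87350114,  378.5707116 ]))
```

View pics/scene.png

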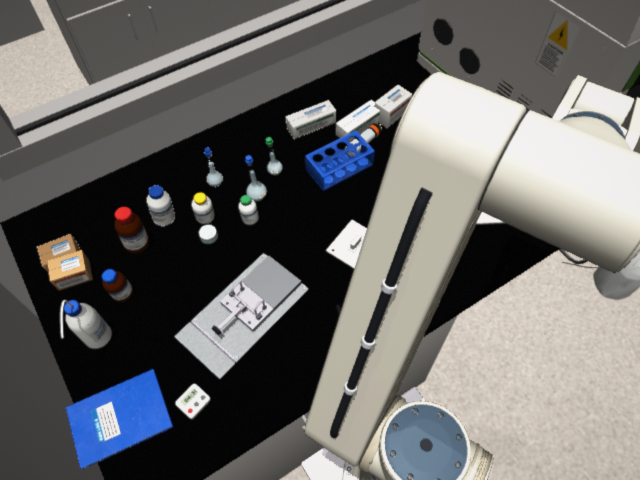

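View pics/side.png

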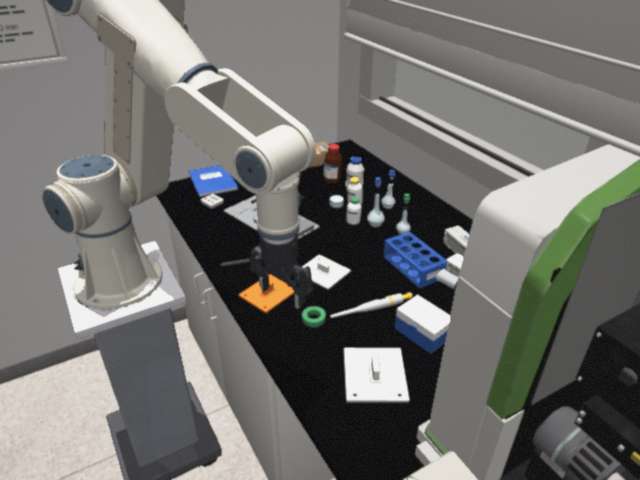

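The scene view shows the file around (243,313), with its lever bar at (218,330). The side view shows the orange board at (267,292), one white board at (325,271) and another at (376,374). I'll compare the white boards' sizes and place the file roughly.

```bash
python3 - <<'E'
from h import *; import pickle
a,b,w,s=pickle.load(open('f0.pkl','rb'))
hsv=cv2.cvtColor(b['color'],cv2.COLOR_RGB2HSV)
m=((hsv[:,:,2]>150)&(hsv[:,:,1]<40)).astype(np.uint8)
for name,(x0,y0,x1,y1) in {'A':(298,250,354,292),'B':(335,340,415,408)}.items():
    k=np.zeros_like(m);k[y0:y1,x0:x1]=m[y0:y1,x0:x1]
    c=max(cv2.findContours(k,0,2)[0],key=cv2.contourArea)
    P=np.array([ray(b,p,4)[:2] for p in c[:,0].astype(float)],np.float32)
    print(name,cv2.minAreaRect(P))
for p in [(265,255),(308,290),(222,376),(177,336)]: print('cover',p,ray(a,p,4))
print('bar',ray(a,(218,330),36), 'bedmid',ray(a,(243,305),20))
c=a['color'][245:385,165:320][:,:,::-1]
cv2.imwrite('pics/file0.png',cv2.resize(c,None,fx=5,fy=4.2,interpolation=cv2.INTER_CUBIC)[:600,:800])
E
```

```text
A ((547.53076171875, -262.35174560546875), (114.109375, 129.7288818359375), 19.827146530151367)
B ((453.5492858886719, -670.8643188476562), (161.174560546875, 144.61288452148438), 60.06692886352539)
cover (265, 255) [653.22877157 -38.97117541   4.        ]
cover (308, 290) [500.02217253 -80.68275024   4.        ]
cover (222, 376) [417.33899643 214.67295807   4.        ]
cover (177, 336) [569.38723318 261.9978062    4.        ]
bar [513.26660915 170.20951922  36.        ] bedmid [546.83098331  84.60082925  20.        ]
```

View pics/file0.png

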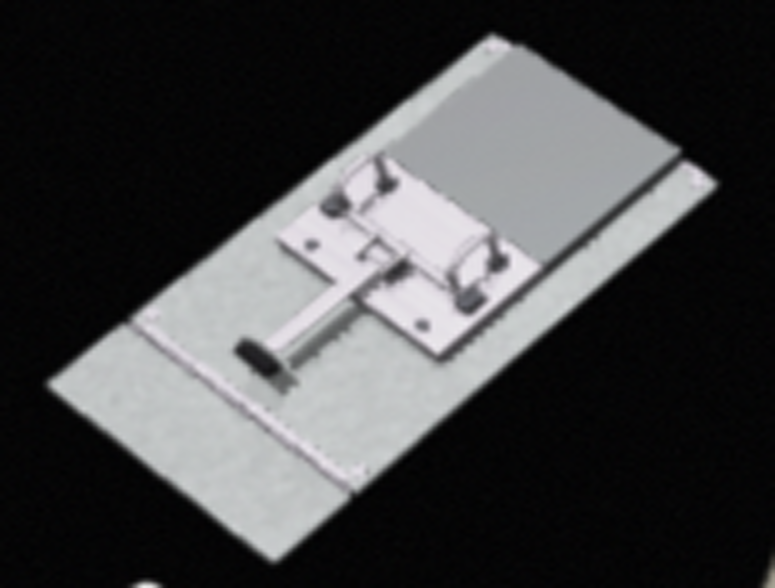

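Board A measures about 114x130 mm (the target); B is about 161x145 mm (the decoy). The file's +x points about 105.6° in the world. I'll move to a wrist view above board A first, since it's on the way to the file.

```bash
cat >> h.py <<'E'
def go(x,y,z,yawdeg,s=None):
    s=s or telemetry.sense(); R0=Ro.from_euler('xyz',s['tcp_rot'])
    d=R0.inv().apply(np.array([x,y,z])-s['eef_pos'])/40
    rv=(R0.inv()*Ro.from_euler('xyz',[np.pi,0,np.radians(yawdeg)])).as_rotvec(degrees=True)/6
    print('dp',d.round(3).tolist(),'rot',rv.round(3).tolist(),'eef',s['eef_pos'].round(1),'F',s['contact_force'].round(1),'t',s['clock'])
E
cat > go.py <<'E'
import sys; from h import *
go(*map(float,sys.argv[1:]))
E
python3 go.py 540 -262 230 108; python3 - <<'E'
from h import *; import pickle
a,b,w,s=pickle.load(open('f0.pkl','rb'))
R,t=cam(w,s); c=-R.T@t; print('mount',np.array(w['mount']).round(2), 'cam',c, 'in tool', Ro.from_euler('xyz',s['tcp_rot']).inv().apply(c-s['eef_pos']))
E
```

```text
dp [9.391, -3.914, 0.022] rot [-0.008, -0.008, -13.772] eef [ 267.7 -564.4  230.7] F [ 0.6 -0.4 -0.9] t 0.15
mount [[  -0.     -0.96   -0.29   72.6 ]
 [   1.     -0.      0.      0.3 ]
 [  -0.     -0.29    0.96 -142.62]
 [   0.      0.      0.      1.  ]] cam [ 333.41301762 -533.65013237  373.18363639] in tool [  72.59853223    0.2976436  -142.61602857]
```

>>> play_rows:
  dp:
    - [9.4, -3.9, -0.5]
    - [9.4, -3.9, -0.5]
    - [9.4, -3.9, -0.5]
    - [9.4, -3.9, -0.5]
    - [9.4, -3.9, -0.5]
  rot:
    - [0, 0, -14]
    - [0, 0, -14]
    - [0, 0, -14]
    - [0, 0, -14]
    - [0, 0, -14]

```text
clock: 0.57
eef_pos: [408.1, -408.7, 241.5]
tcp_rot: [-3.141, -0.0, 1.073]
contact_force: [1.1, -1.0, 0.2]
opening: 1.002
grasp_force: 0.0
```

```bash
python3 go.py 540 -262 240 108
```

```text
dp [4.797, 1.149, 0.037] rot [-0.001, -0.001, -7.75] eef [ 408.1 -408.7  241.5] F [ 1.1 -1.   0.2] t 0.5667
```

>>> play_rows:
  dp:
    - [4.8, 1.15, 0]
    - [4.8, 1.15, 0]
    - [4.8, 1.15, 0]
    - [4.8, 1.15, 0]
    - [4.8, 1.15, 0]
  rot:
    - [0, 0, -7.75]
    - [0, 0, -7.75]
    - [0, 0, -7.75]
    - [0, 0, -7.75]
    - [0, 0, -7.75]

```text
clock: 0.98
eef_pos: [541.9, -261.5, 241.4]
tcp_rot: [3.141, -0.001, 1.7]
contact_force: [-0.3, -0.7, 0.6]
opening: 1.0
grasp_force: 0.0
```

```bash
python3 go.py 540 -262 240 108; python3 go.py 530 100 240 105.6
```

```text
dp [-0.005, -0.048, 0.035] rot [0.004, -0.005, -1.766] eef [ 541.9 -261.5  241.4] F [-0.3 -0.7  0.6] t 0.9833
dp [9.001, 0.87, 0.04] rot [0.004, -0.005, -1.366] eef [ 541.9 -261.5  241.4] F [-0.3 -0.7  0.6] t 0.9833
```

```bash
python3 - <<'E'
from h import *; import pickle
optics.grab_frame('wrist'); s=telemetry.sense(); f=optics.grab_frame('wrist'); pickle.dump((f,s),open('f1.pkl','wb')); save('board',f); print(s['eef_pos'],s['tcp_rot'],s['qvel'].round(3))
E
```

```text
[ 544.76033492 -258.56080714  241.40887126] [ 3.13903581e+00 -1.94153412e-03  1.71068436e+00] [-0.069 -0.014  0.029 -0.02   0.     0.152]
```

View pics/board.png

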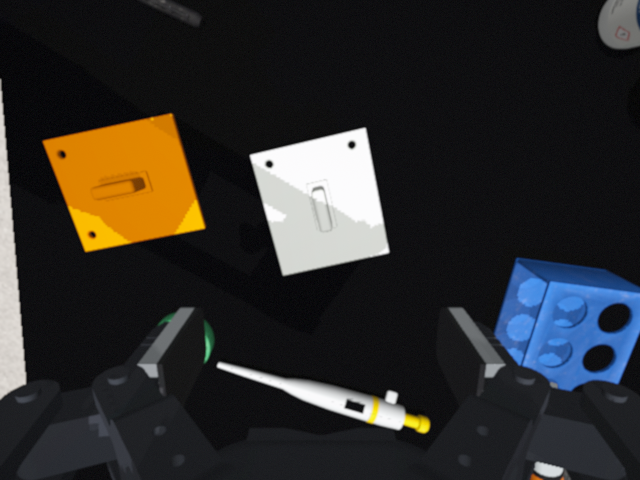

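>>> play_rows:
  dp:
    - [9, 0.7, 0.0]
    - [9, 0.7, 0.0]
    - [9, 0.7, 0.0]
    - [9, 0.7, 0.0]
    - [9, 0.7, 0.0]
  rot:
    - [0, 0, -1.35]
    - [0, 0, -1.35]
    - [0, 0, -1.35]
    - [0, 0, -1.35]
    - [0, 0, -1.35]

```text
clock: 1.5
eef_pos: [530.0, -55.1, 241.4]
tcp_rot: [-3.141, 0.0, 1.832]
contact_force: [1.4, -0.4, -0.3]
opening: 1.0
grasp_force: 0.0
```

```bash
python3 go.py 535 110 240 105.6
```

```text
dp [3.956, 1.186, 0.033] rot [-0.004, 0.001, -0.106] eef [530.  -55.1 241.4] F [ 1.4 -0.4 -0.3] t 1.5
```

The wrist view shows the white board with holes at (269,164) and (351,145), rib near (321,209), and the orange board at left. The holes are on the upper side, so board +x is close to file +x and no flip is needed.

>>> play_rows:
  dp:
    - [3.5, 1.2, 0.0]
    - [3.5, 1.2, 0.0]
    - [3.5, 1.2, 0.0]
    - [3.5, 1.2, 0.0]
    - [3.5, 1.2, 0.0]
  rot:
    - [0, 0, -0.1]
    - [0, 0, -0.1]
    - [0, 0, -0.1]
    - [0, 0, -0.1]
    - [0, 0, -0.1]

```text
clock: 1.92
eef_pos: [540.7, 95.0, 241.4]
tcp_rot: [3.141, -0.001, 1.846]
contact_force: [0.8, -0.2, -0.8]
opening: 1.0
grasp_force: 0.0
```

```bash
python3 - <<'E'
from h import *; import pickle
optics.grab_frame('wrist'); s=telemetry.sense(); f=optics.grab_frame('wrist'); pickle.dump((f,s),open('f2.pkl','wb')); save('file1',f); print(s['eef_pos'],s['tcp_rot'],s['qvel'].round(3))
f,s=pickle.load(open('f1.pkl','rb'))
g=cv2.cvtColor(f['color'],cv2.COLOR_RGB2GRAY)
k=g.copy(); k[:,:240]=0;k[:,400:]=0;k[:115]=0;k[290:]=0
c=max(cv2.findContours((k>120).astype(np.uint8),0,2)[0],key=cv2.contourArea)
P=np.array([ray(f,p,4,s)[:2] for p in c[:,0].astype(float)],np.float32)
rc=cv2.minAreaRect(P); print(rc)
H=[]
for (u,v) in [(269,164),(351,145)]:
    p=255.-g[v-8:v+9,u-8:u+9]; p[p<150]=0
    M=cv2.moments(p.astype(np.float32)); uv=(u-8+M['m10']/M['m00'],v-8+M['m01']/M['m00']); X=ray(f,uv,5,s); H.append(X); print(uv,X)
d=H[0]-H[1]; print('sep',np.hypot(*d[:2]),'yaw x',np.degrees(np.arctan2(d[1],d[0]))-90)
E
```

```text
[540.56392818  93.01325784 241.28855495] [-3.14121538e+00 -1.05370624e-05  1.84654372e+00] [-0.049 -0.007  0.012 -0.016  0.004 -0.029]
((545.93701171875, -264.71160888671875), (112.4038314819336, 126.41686248779297), 20.846181869506836)
(268.85963229416467, 163.63053557154277) [ 490.85247655 -231.68982903    5.        ]
(351.3818154806121, 144.44049918288516) [ 565.37714197 -203.42827415    5.        ]
sep 79.70345814792604 yaw x -249.23206153149425
```

View pics/file1.png

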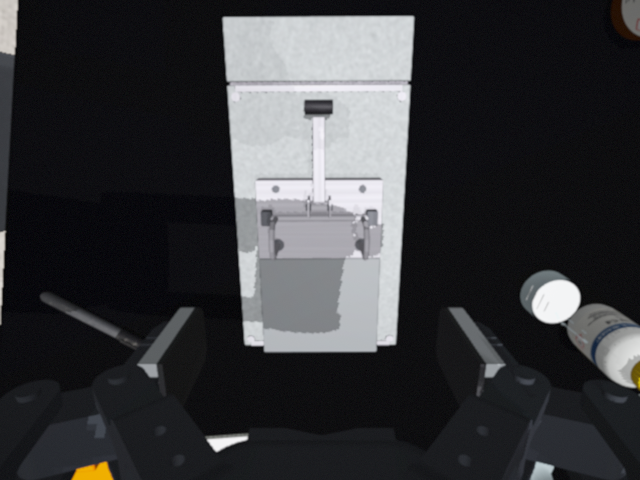

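The wrist view shows the file nearly upright: bar at (318,107), steel bed edge at v=178, bed bottom edge at v=352, post shadows and rings near (272,235) and (368,235). Next I'll fit the edges for pose and B.

```bash
python3 - <<'E'
from h import *; import pickle
f,s=pickle.load(open('f2.pkl','rb'))
g=cv2.cvtColor(f['color'],cv2.COLOR_RGB2GRAY).astype(float)
def strip(v0,v1,lo,hi):
    p=g[v0:v1,lo:hi].mean(0); return p.round(0).astype(int).tolist()
for v in (190,315): print(v,'L',strip(v,v+3,225,275),'R',strip(v,v+3,365,412))
print('col300 v340-360',g[335:360,290:300].mean(1).astype(int).tolist(),'col 280 v170-186',g[168:190,290:296].mean(1).astype(int).tolist())
m=(g<60).astype(np.uint8); k=np.zeros_like(m);k[95:120,295:342]=m[95:120,295:342]
c=max(cv2.findContours(k,0,2)[0],key=cv2.contourArea); print('bar',cv2.minAreaRect(c))
for v in (125,150,175): 
    p=g[v-2:v+3,305:335].mean(0).astype(int).tolist(); print('lev',v,p)
E
```

```text
190 L [15, 15, 15, 15, 16, 12, 11, 18, 91, 170, 208, 217, 218, 216, 215, 214, 213, 211, 211, 211, 211, 213, 213, 210, 209, 210, 212, 214, 215, 214, 214, 224, 233, 234, 234, 233, 234, 234, 233, 234, 233, 233, 233, 233, 233, 232, 223, 201, 175, 160] R [204, 224, 232, 233, 233, 233, 233, 233, 233, 233, 233, 233, 233, 233, 233, 233, 231, 216, 209, 215, 217, 218, 217, 218, 217, 216, 215, 215, 214, 213, 212, 212, 212, 214, 215, 216, 217, 217, 206, 161, 81, 17, 14, 17, 14, 14, 15]
315 L [8, 8, 9, 10, 9, 9, 9, 8, 8, 9, 9, 10, 9, 7, 9, 10, 21, 71, 126, 149, 151, 151, 151, 151, 151, 151, 152, 152, 150, 148, 147, 146, 147, 148, 148, 146, 141, 130, 127, 130, 130, 131, 131, 130, 130, 130, 130, 130, 130, 130] R [187, 188, 188, 188, 188, 188, 188, 188, 188, 188, 187, 183, 182, 199, 211, 213, 212, 210, 209, 209, 210, 212, 213, 212, 210, 209, 210, 211, 212, 212, 212, 197, 150, 72, 13, 14, 14, 13, 14, 11, 15, 14, 14, 14, 13, 16, 14]
col300 v340-360 [184, 184, 184, 184, 184, 184, 184, 183, 184, 183, 184, 183, 183, 183, 183, 179, 146, 84, 28, 12, 13, 14, 14, 13, 14] col 280 v170-186 [209, 211, 212, 213, 211, 207, 203, 201, 198, 176, 132, 130, 192, 227, 235, 234, 233, 235, 237, 238, 237, 235]
bar ((318.0, 111.0), (4.0, 26.0), 90.0)
lev 125 [201, 201, 203, 204, 205, 204, 198, 190, 213, 230, 233, 232, 230, 228, 228, 231, 234, 234, 226, 204, 193, 200, 203, 204, 203, 203, 203, 202, 201, 202]
lev 150 [211, 212, 211, 208, 206, 204, 191, 177, 209, 232, 236, 237, 237, 234, 233, 234, 237, 238, 230, 212, 206, 213, 213, 212, 213, 213, 215, 216, 216, 216]
lev 175 [199, 200, 199, 198, 198, 197, 187, 176, 205, 230, 238, 238, 237, 235, 233, 234, 238, 241, 236, 214, 196, 198, 201, 199, 196, 193, 193, 195, 197, 199]
```

By hand from the edges: B ≈ 19 mm, file yaw ≈ 106.05°, origin ≈ (550.5, 52.5), bar ≈ (516, 172.6), which agrees with the scene view. Moving over the bar.

```bash
python3 go.py 515.9 172.6 90 106.05
```

```text
dp [2.116, -0.04, 3.78] rot [-0.007, 0.004, -0.051] eef [540.5  91.7 241.2] F [-0.5 -0.4 -0.7] t 2.0167
```

>>> play_rows:
  dp:
    - [1, 0, 1]
    - [2.1, -0.04, 2]
    - [2.12, -0.04, 3]
    - [2.12, -0.04, 3.8]
    - [2.12, -0.04, 3.8]
  rot:
    - [0, 0, 0]
    - [0, 0, -0.05]
    - [0, 0, -0.05]
    - [0, 0, -0.05]
    - [0, 0, -0.05]
  fingers: 0.55
  grip_force: 25

```text
clock: 2.43
eef_pos: [513.1, 171.2, 84.8]
tcp_rot: [-3.135, 0.0, 1.849]
contact_force: [-1.9, -0.9, -1.0]
opening: 0.552
grasp_force: 0.0
```

```bash
python3 - <<'E'
from h import *; import pickle
s=telemetry.sense(); f=optics.grab_frame('wrist'); save('bar',f)
print('bar exp',[proj(f,(515.9,172.6,h),s).round(1) for h in (29,35,41)])
go(515.9,172.6,22,106.05)
E
```

```text
bar exp [array([329.2, 262. ]), array([329.3, 265.9]), array([329.5, 270.1])]
dp [0.021, 0.106, 1.549] rot [-0.08, 0.005, -0.021] eef [512.6 170.8  84. ] F [-0.9 -0.3 -3.1] t 2.4833
```

View pics/bar.png

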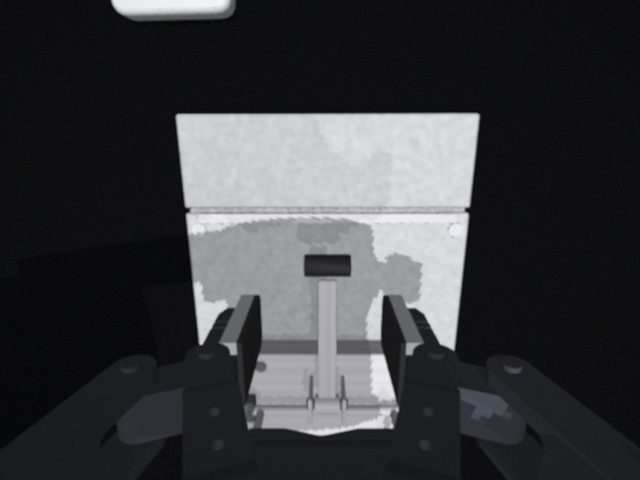

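The bar is at (327.5,265.5), within about 1 mm of the expected point and centred between the fingers. Descending.

>>> play_rows:
  dp:
    - [0.02, 0.08, 0.5]
    - [0.02, 0.08, 1.0]
    - [0.02, 0.08, 1.3]
    - [0.02, 0.08, 1.45]
    - [0.02, 0.08, 1.45]
  rot:
    - [-0.05, 0, -0.02]
    - [-0.05, 0, -0.02]
    - [-0.05, 0, -0.02]
    - [-0.05, 0, -0.02]
    - [-0.05, 0, -0.02]

```text
clock: 2.9
eef_pos: [518.9, 173.3, 31.0]
tcp_rot: [3.138, 0.0, 1.851]
contact_force: [0.4, -0.1, 0.1]
opening: 0.547
grasp_force: 0.0
```

>>> play_rows:
  dp:
    - [0, 0, 0]
    - [0, 0, 0]
  rot:
    - [0, 0, 0]
    - [0, 0, 0]

```text
clock: 3.07
eef_pos: [520.0, 174.3, 32.6]
tcp_rot: [3.135, -0.0, 1.851]
contact_force: [-0.5, -0.3, 0.0]
opening: 0.554
grasp_force: 0.0
```

```bash
python3 go.py 515.2 172.4 23 106.05
```

```text
dp [-0.012, -0.131, 0.239] rot [0.065, -0.0, 0.005] eef [520.  174.3  32.6] F [-0.5 -0.3  0. ] t 3.0667
```

>>> play_rows:
  dp:
    - [-0.01, -0.12, 0.12]
    - [-0.01, -0.12, 0.24]
    - [-0.01, -0.12, 0.24]
    - [-0.01, -0.12, 0.24]
    - [-0.01, -0.12, 0.24]
  rot:
    - [0.06, 0, 0]
    - [0.06, 0, 0]
    - [0.06, 0, 0]
    - [0.06, 0, 0]
    - [0.06, 0, 0]

```text
clock: 3.48
eef_pos: [514.8, 172.7, 21.9]
tcp_rot: [-3.141, 0.0, 1.852]
contact_force: [0.1, -0.5, 0.2]
opening: 0.548
grasp_force: 0.0
```

>>> play_rows:
  dp:
    - [0, 0, 0]
    - [0, 0, 0]
    - [0, 0, 0]
    - [0, 0, 0]
    - [0, 0, 0]
  rot:
    - [0, 0, 0]
    - [0, 0, 0]
    - [0, 0, 0]
    - [0, 0, 0]
    - [0, 0, 0]
  fingers: 0.0
  grip_force: 20

```text
clock: 3.9
eef_pos: [515.4, 172.9, 22.1]
tcp_rot: [3.141, -0.0, 1.852]
contact_force: [2.5, 1.5, -0.2]
opening: 0.276
grasp_force: 23.2
```

```bash
python3 go.py 515.2 172.4 23 106.05
```

```text
dp [-0.012, -0.008, -0.022] rot [0.002, -0.001, 0.01] eef [515.4 172.9  22.1] F [ 2.5  1.5 -0.2] t 3.9
```

>>> play_rows:
  dp:
    - [0, 0, -0.04]
    - [-0.003, 0, -0.106]
    - [-0.007, 0, -0.17]
    - [-0.013, 0, -0.233]
    - [-0.024, 0, -0.318]
  rot:
    - [0, 0, 0]
    - [0, 0, 0]
    - [0, 0, 0]
    - [0, 0, 0]
    - [0, 0, 0]

```text
clock: 4.32
eef_pos: [515.6, 171.9, 35.1]
tcp_rot: [3.142, 0.0, 1.852]
contact_force: [3.6, 0.6, 1.9]
opening: 0.274
grasp_force: 23.3
```

>>> play_rows:
  dp:
    - [-0.027, 0, -0.146]
    - [-0.065, 0, -0.29]
    - [-0.112, 0, -0.431]
    - [-0.17, 0, -0.568]
    - [-0.236, 0, -0.701]
  rot:
    - [0, 0, 0]
    - [0, 0, 0]
    - [0, 0, 0]
    - [0, 0, 0]
    - [0, 0, 0]

```text
clock: 4.73
eef_pos: [518.3, 162.2, 63.7]
tcp_rot: [3.141, 0.001, 1.852]
contact_force: [5.6, -4.4, 3.5]
opening: 0.278
grasp_force: 24.2
```

>>> play_rows:
  dp:
    - [-0.111, 0, -0.181]
    - [-0.24, 0, -0.35]
    - [-0.384, 0, -0.506]
    - [-0.544, 0, -0.646]
    - [-0.717, 0, -0.769]
  rot:
    - [0, 0, 0]
    - [0, 0, 0]
    - [0, 0, 0]
    - [0, 0, 0]
    - [0, 0, 0]

```text
clock: 5.15
eef_pos: [526.3, 134.4, 94.2]
tcp_rot: [3.142, 0.001, 1.852]
contact_force: [7.5, -0.9, -3.3]
opening: 0.272
grasp_force: 23.9
```

>>> play_rows:
  dp:
    - [-0.184, 0.01, -0.106]
    - [-0.378, 0.02, -0.192]
    - [-0.58, 0.02, -0.26]
    - [-0.7, 0.02, -0.29]
    - [-0.7, 0.02, -0.29]
  rot:
    - [0, 0, 0]
    - [0, 0, 0]
    - [0, 0, 0]
    - [0, 0, 0]
    - [0, 0, 0]

```text
clock: 5.57
eef_pos: [533.9, 108.0, 105.0]
tcp_rot: [-3.14, -0.001, 1.851]
contact_force: [5.9, 1.4, -4.9]
opening: 0.274
grasp_force: 23.2
```

>>> play_rows:
  dp:
    - [0, 0, 0]
    - [0, 0, 0]
    - [0, 0, 0]
  rot:
    - [0, 0, 0]
    - [0, 0, 0]
    - [0, 0, 0]
  fingers: 0.5

```text
clock: 5.82
eef_pos: [533.2, 108.3, 104.8]
tcp_rot: [-3.139, -0.0, 1.852]
contact_force: [-0.3, -0.5, 0.5]
opening: 0.5
grasp_force: 0.0
```

>>> play_rows:
  dp:
    - [0, 0, -0.3]
    - [0, 0, -1]
    - [0, 0, -1.5]
    - [0, 0, -1.5]
    - [0, 0, -1.5]
  rot:
    - [0, 0, 0]
    - [0, 0, 0]
    - [0, 0, 0]
    - [0, 0, 0]
    - [0, 0, 0]

```text
clock: 6.23
eef_pos: [534.9, 108.7, 166.8]
tcp_rot: [3.14, 0.0, 1.852]
contact_force: [0.0, -0.4, -0.8]
opening: 0.5
grasp_force: 0.0
```

```bash
python3 - <<'E'
from h import *; import pickle
optics.grab_frame('scene'); s=telemetry.sense();w=optics.grab_frame('wrist');a=optics.grab_frame('scene'); pickle.dump((a,w,s),open('f3.pkl','wb'))
c=a['color'][220:400,160:400][:,:,::-1]
cv2.imwrite('pics/open.png',np.hstack([cv2.resize(c,(400,300)),cv2.resize(w['color'][:,:,::-1],(400,300))]))
go(545.9,-264.4,120,110.8,s)
E
```

```text
dp [-9.039, -2.307, 1.142] rot [-0.004, 0.0, -0.78] eef [534.1 108.6 165.6] F [-0.3  0.6  0.1] t 6.2833
```

View pics/open.png

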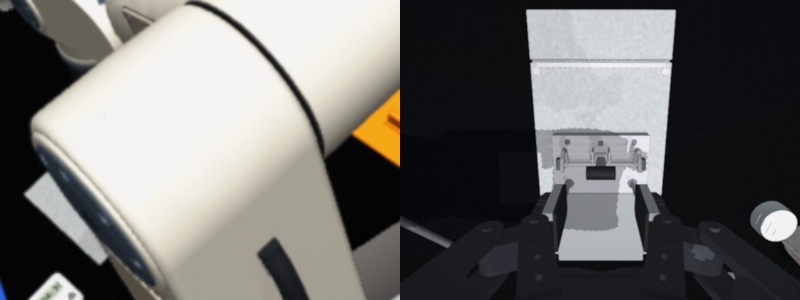

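The lever stands up and the rings are open: bar at (600,172) in the right panel, posts near (569,183) and (635,183). I'll view a crop of the posts to fix them precisely, and start travelling to the board.

```bash
python3 - <<'E'
from h import *; import pickle
a,w,s=pickle.load(open('f3.pkl','rb'))
O=np.array([550.5,52.5]); y=np.radians(106.1); ex=np.array([np.cos(y),np.sin(y)]); ey=np.array([-ex[1],ex[0]])
for sg in (40,-40):
    for h in (19,55): print(sg,h,proj(w,[*(O+sg*ey),h],s).round(1))
c=w['color'][200:320,225:425][:,:,::-1]
cv2.imwrite('pics/posts.png',cv2.resize(c,(800,480),interpolation=cv2.INTER_CUBIC))
E
```

```text
40 19 [272.4 292.6]
40 55 [266.3 313.8]
-40 19 [372.8 292.6]
-40 55 [379.1 313.8]
```

View pics/posts.png

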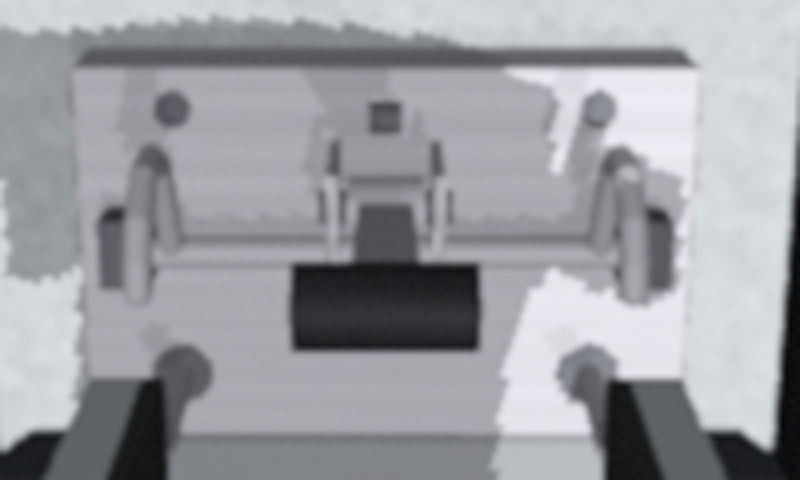

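>>> play_rows:
  dp:
    - [-9, -2.3, 0]
    - [-9, -2.3, 0]
    - [-9, -2.3, 0]
    - [-9, -2.3, 0.2]
    - [-9, -2.3, 0.4]
  rot:
    - [0, 0, -0.4]
    - [0, 0, -0.8]
    - [0, 0, -0.8]
    - [0, 0, -0.8]
    - [0, 0, -0.8]

```text
clock: 6.8
eef_pos: [540.0, -101.3, 160.1]
tcp_rot: [-3.139, -0.001, 1.936]
contact_force: [0.4, -0.5, 0.2]
opening: 0.5
grasp_force: 0.0
```

>>> play_rows:
  dp:
    - [-1, -0.2, 0]
    - [-2, -0.5, 0]
    - [-3, -0.8, 0]
    - [-3.5, -0.9, 0]
    - [-3.5, -0.9, 0]
  rot:
    - [0, 0, 0]
    - [0, 0, 0]
    - [0, 0, 0]
    - [0, 0, 0]
    - [0, 0, 0]

```text
clock: 7.22
eef_pos: [556.8, -247.4, 159.6]
tcp_rot: [-3.14, 0.0, 1.932]
contact_force: [-0.7, -0.1, 0.0]
opening: 0.499
grasp_force: 0.0
```

>>> play_rows:
  dp:
    - [0, 0, 0]
    - [0, 0, 0]
    - [0, 0, 0]
  rot:
    - [0, 0, 0]
    - [0, 0, 0]
    - [0, 0, 0]

```text
clock: 7.47
eef_pos: [556.5, -241.9, 160.2]
tcp_rot: [-3.14, -0.001, 1.937]
contact_force: [0.6, -0.2, -0.1]
opening: 0.497
grasp_force: 0.0
```

```bash
python3 go.py 545.9 -264.4 70 110.8
```

```text
dp [-0.434, -0.446, 2.255] rot [-0.019, -0.013, 0.028] eef [ 556.5 -241.9  160.2] F [ 0.6 -0.2 -0.1] t 7.4667
```

The post collars are at crop (185,372) and (587,372), i.e. pixels (271.3,293) and (371.8,293). That corrects the file origin to about (549.8, 52.0), yaw 106.1°. Now I'll go down on the rib.

>>> play_rows:
  dp:
    - [-0.2, -0.2, 0.7]
    - [-0.43, -0.45, 1.4]
    - [-0.43, -0.45, 2.2]
    - [-0.43, -0.45, 2.7]
    - [-0.43, -0.45, 2.7]
  rot:
    - [-0.02, -0.01, 0.03]
    - [-0.02, -0.01, 0.03]
    - [-0.02, -0.01, 0.03]
    - [-0.02, -0.01, 0.03]
    - [-0.02, -0.01, 0.03]

```text
clock: 7.88
eef_pos: [543.3, -263.2, 48.6]
tcp_rot: [-3.138, -0.005, 1.934]
contact_force: [-0.7, 0.1, -0.1]
opening: 0.499
grasp_force: 0.0
```

>>> play_rows:
  dp:
    - [0, 0, 0]
    - [0, 0, 0]
    - [0, 0, 0]
  rot:
    - [0, 0, 0]
    - [0, 0, 0]
    - [0, 0, 0]

```text
clock: 8.13
eef_pos: [547.6, -265.8, 54.7]
tcp_rot: [3.139, 0.003, 1.933]
contact_force: [0.8, 0.1, 0.1]
opening: 0.502
grasp_force: 0.0
```

```bash
python3 - <<'E'
from h import *; import pickle
s=telemetry.sense(); f=optics.grab_frame('wrist')
g=cv2.cvtColor(f['color'],cv2.COLOR_RGB2GRAY)
pickle.dump((f,s),open('f4.pkl','wb'))
H=[]
y=np.radians(110.8); ex=np.array([np.cos(y),np.sin(y)]); ey=np.array([-ex[1],ex[0]])
for sg in (1,-1):
    u,v=proj(f,[*(np.array([545.9,-264.4])+50*ex+40*sg*ey),5],s); u,v=int(u+.5),int(v+.5)
    p=255.-g[v-22:v+23,u-22:u+23]; p[p<140]=0
    M=cv2.moments(p.astype(np.float32)); uv=(u-22+M['m10']/M['m00'],v-22+M['m01']/M['m00']); X=ray(f,uv,5,s); H.append(X); print((u,v),np.round(uv,1),X.round(1),M['m00']/255)
d=H[0]-H[1]; yw=np.arctan2(d[1],d[0])-np.pi/2; m=(H[0]+H[1])/2-50*np.array([np.cos(yw),np.sin(yw),0])
print('sep',np.hypot(*d[:2]),'yaw',np.degrees(yw)%360,'centre',m)
go(m[0],m[1],9,np.degrees(yw)%360)
E
```

```text
(237, 166) [238.  165.1] [ 491.1 -231.2    5. ] 195.08235294117648
(403, 166) [403.4 164.8] [ 565.3 -203.     5. ] 159.50980392156862
sep 79.41239227434117 yaw 110.80151730988334 centre [ 545.95372091 -263.84657245    5.        ]
dp [0.065, -0.022, 1.14] rot [0.029, 0.029, -0.006] eef [ 547.5 -265.9   54.6] F [-0.5 -0.2 -0.6] t 8.1833
```

Board confirmed at (546.0, -263.9), yaw 110.8°. Descend, settle and pinch.

>>> play_rows:
  dp:
    - [0.06, -0.02, 0.4]
    - [0.06, -0.02, 0.75]
    - [0.06, -0.02, 1.0]
    - [0.06, -0.02, 1.12]
    - [0.06, -0.02, 1.12]
  rot:
    - [0.02, 0.02, 0]
    - [0.02, 0.02, 0]
    - [0.02, 0.02, 0]
    - [0.02, 0.02, 0]
    - [0.02, 0.02, 0]

```text
clock: 8.6
eef_pos: [544.4, -263.6, 7.5]
tcp_rot: [-3.14, -0.002, 1.933]
contact_force: [0.1, 1.1, -0.1]
opening: 0.496
grasp_force: 0.0
```

>>> play_rows:
  dp:
    - [0, 0, 0]
    - [0, 0, 0]
    - [0, 0, 0]
  rot:
    - [0, 0, 0]
    - [0, 0, 0]
    - [0, 0, 0]

```text
clock: 8.85
eef_pos: [545.2, -264.1, 8.7]
tcp_rot: [-3.141, -0.0, 1.933]
contact_force: [0.3, -0.5, -1.2]
opening: 0.501
grasp_force: 0.0
```

```bash
python3 go.py 545.95 -263.85 9 110.8
```

```text
dp [-0.0, 0.019, -0.007] rot [-0.002, -0.002, -0.012] eef [ 545.2 -264.1    8.7] F [ 0.3 -0.5 -1.2] t 8.85
```

>>> play_rows:
  dp:
    - [0, 0.02, 0]
    - [0, 0.02, 0]
    - [0, 0.02, 0]
    - [0, 0.02, 0]
    - [0, 0.02, 0]
  rot:
    - [0, 0, 0]
    - [0, 0, 0]
    - [0, 0, 0]
    - [0, 0, 0]
    - [0, 0, 0]
  fingers: 0.0
  grip_force: 50

```text
clock: 9.27
eef_pos: [546.0, -263.7, 8.5]
tcp_rot: [-3.141, -0.0, 1.933]
contact_force: [0.0, 0.7, 5.6]
opening: 0.134
grasp_force: 49.8
```

>>> play_rows:
  dp:
    - [0, 0, 0]
    - [0, 0, -0.3]
    - [0, 0, -0.9]
    - [0, 0, -1.8]
    - [0, 0, -2.7]
  rot:
    - [0, 0, 0]
    - [0, 0, 0]
    - [0, 0, 0]
    - [0, 0, 0]
    - [0, 0, 0]

```text
clock: 9.68
eef_pos: [544.4, -263.1, 116.6]
tcp_rot: [-3.138, -0.003, 1.933]
contact_force: [0.5, -1.1, -0.5]
opening: 0.132
grasp_force: 49.0
```

>>> play_rows:
  dp:
    - [0, 0, 0]
    - [0, 0, 0]
    - [0, 0, 0]
  rot:
    - [0, 0, 0]
    - [0, 0, 0]
    - [0, 0, 0]

```text
clock: 9.93
eef_pos: [545.1, -263.4, 115.9]
tcp_rot: [-3.14, -0.001, 1.933]
contact_force: [-0.4, -0.0, -1.5]
opening: 0.129
grasp_force: 49.1
```

```bash
python3 - <<'E'
from h import *; import pickle
s=telemetry.sense(); f=optics.grab_frame('wrist'); pickle.dump((f,s),open('f5.pkl','wb')); save('held',f)
print(s['eef_pos'],s['tcp_rot'])
g=cv2.cvtColor(f['color'],cv2.COLOR_RGB2GRAY)
R0=Ro.from_euler('xyz',s['tcp_rot']); H=[]
for sg in (1,-1):
    u,v=proj(f,s['eef_pos']+R0.apply([50,-40*sg,4]),s); u,v=int(u+.5),int(v+.5)
    p=255.-g[v-20:v+21,u-20:u+21]; p[p<140]=0
    M=cv2.moments(p.astype(np.float32)); uv=(u-20+M['m10']/M['m00'],v-20+M['m01']/M['m00'])
    X=ray(f,uv,s['eef_pos'][2]-4,s); T=R0.inv().apply(X-s['eef_pos']); H.append(T); print((u,v),np.round(uv,1),'tool',T.round(2),M['m00']/255)
d=H[0]-H[1]; print('sep',np.hypot(*d[:2]),'yaw off deg (tool frame)',np.degrees(np.arctan2(d[0],-d[1])), 'mid',(H[0]+H[1])/2)
E
```

```text
[ 545.06114785 -263.37471323  115.89278839] [-3.14019547e+00 -1.47685105e-03  1.93263149e+00]
(216, 185) [213.9 185.4] tool [ 49.88 -40.75   4.13] 317.09019607843135
(431, 185) [427.6 185.6] tool [49.77 38.78  4.02] 271.9372549019608
sep 79.52673737211295 yaw off deg (tool frame) 0.08435789147756743 mid [49.82605573 -0.98696822  4.07497304]
```

View pics/held.png

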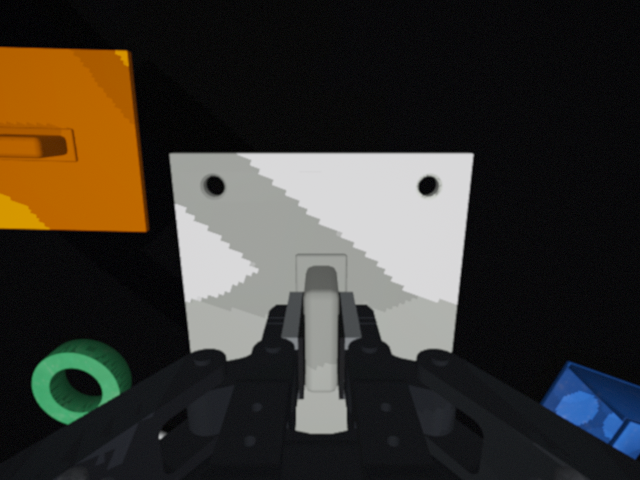

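The held board's holes are at (214,185) and (428,186), square to the tool. Their camera-measured midpoint is tool (49.8, -1.0). I'll hover 40 mm short of the posts and measure them with the same camera, so its bias cancels.

```bash
python3 go.py 575.7 -34 108 106.1
```

```text
dp [5.082, 2.755, 0.182] rot [-0.024, -0.024, 0.771] eef [ 544.6 -263.1  115. ] F [ 0.4  0.2 -0.7] t 9.9833
```

>>> play_rows:
  dp:
    - [0.6, 0.3, 0.0]
    - [1.4, 0.75, 0.0]
    - [2.2, 1.2, 0.1]
    - [3.0, 1.6, 0.1]
    - [3.6, 1.95, 0.1]
  rot:
    - [0, 0, 0.2]
    - [0, 0, 0.4]
    - [0, 0, 0.6]
    - [0, 0, 0.77]
    - [0, 0, 0.77]

```text
clock: 10.4
eef_pos: [565.8, -98.8, 109.9]
tcp_rot: [-3.137, -0.003, 1.851]
contact_force: [0.9, 0.4, -1.3]
opening: 0.134
grasp_force: 49.1
```

```bash
python3 go.py 575.7 -34 108 106.1
```

```text
dp [1.487, 0.687, 0.05] rot [-0.047, -0.032, -0.008] eef [565.8 -98.8 109.9] F [ 0.9  0.4 -1.3] t 10.4
```

>>> play_rows:
  dp:
    - [0.6, 0.3, 0]
    - [1.1, 0.5, 0]
    - [1.4, 0.65, 0]
    - [1.48, 0.68, 0]
    - [1.48, 0.68, 0]
  rot:
    - [0, 0, 0]
    - [0, 0, 0]
    - [0, 0, 0]
    - [0, 0, 0]
    - [0, 0, 0]

```text
clock: 10.82
eef_pos: [576.8, -36.5, 111.2]
tcp_rot: [-3.139, -0.001, 1.853]
contact_force: [0.1, -1.5, -2.3]
opening: 0.129
grasp_force: 49.1
```

>>> play_rows:
  dp:
    - [0, 0, 0]
    - [0, 0, 0]
    - [0, 0, 0]
    - [0, 0, 0]
  rot:
    - [0, 0, 0]
    - [0, 0, 0]
    - [0, 0, 0]
    - [0, 0, 0]

```text
clock: 11.15
eef_pos: [577.2, -37.9, 112.1]
tcp_rot: [-3.14, -0.001, 1.851]
contact_force: [-0.4, 0.9, -1.5]
opening: 0.126
grasp_force: 49.1
```

```bash
python3 - <<'E'
from h import *; import pickle
s=telemetry.sense(); f=optics.grab_frame('wrist'); pickle.dump((f,s),open('f6.pkl','wb'))
print(s['eef_pos'],s['tcp_rot'],s['qvel'].round(3))
O=np.array([549.8,52.0]); y=np.radians(106.1); ex=np.array([np.cos(y),np.sin(y)]); ey=np.array([-ex[1],ex[0]])
im=f['color'][:,:,::-1].copy()
for sg in (40,-40):
    for h in (19,55): print(sg,h,proj(f,[*(O+sg*ey),h],s).round(1))
u0=[proj(f,[*(O+sg*ey),40],s).round(0).astype(int) for sg in (40,-40)]
c=[cv2.resize(im[v-40:v+40,u-40:u+40],(400,400),interpolation=cv2.INTER_CUBIC) for u,v in u0]; print(u0)
cv2.imwrite('pics/tips.png',np.hstack(c))
E
```

```text
[577.17671063 -37.86506901 112.07243977] [-3.14037479e+00 -9.53790166e-04  1.85073301e+00] [ 0.006 -0.002 -0.001  0.001  0.001  0.002]
40 19 [248.1  81.3]
40 55 [234.4  73.9]
-40 19 [392.1  80.9]
-40 55 [405.2  73.5]
[array([241,  77]), array([399,  77])]
```

View pics/tips.png

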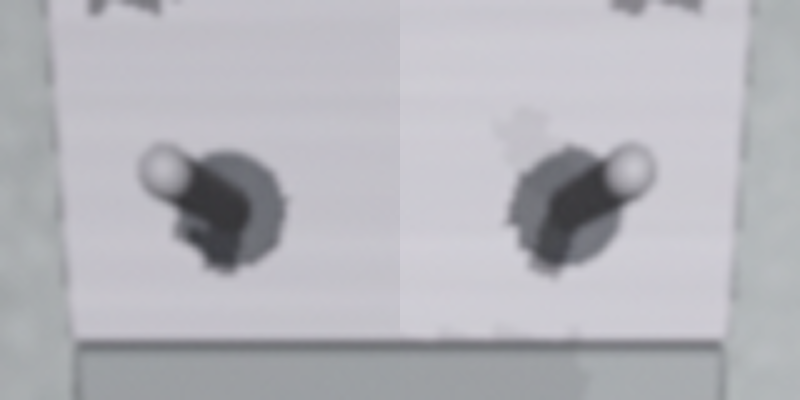

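Crop readings (scaled back): left tip (233.2,70.8), right tip (404.6,70.8); collars (246.2,78.4) and (392.0,78.0). The tip separation gives B ≈ 19.4 mm, which agrees with the earlier estimate.

```bash
python3 - <<'E'
from h import *; import pickle
f,s=pickle.load(open('f6.pkl','rb')); R0=Ro.from_euler('xyz',s['tcp_rot'])
for nm,L,Rr,z in (('tip',(233.2,70.8),(404.6,70.8),54),('col',(246.2,78.4),(392,78.0),20)):
    A=ray(f,L,z,s);B=ray(f,Rr,z,s); d=A-B; m=(A+B)/2
    t=R0.inv().apply(m-s['eef_pos']); print(nm,'sep',np.hypot(*d[:2]).round(2),'yaw',(np.degrees(np.arctan2(d[1],d[0]))-90)%360,'mid',m,'tool',t, 'shift mm',t[:2]-[49.83,-0.99])
E
python3 go.py 577.2 -37.9 85 106.1
```

```text
tip sep 80.54 yaw 105.96651930189995 mid [549.00962334  53.19701026  54.        ] tool [95.24428714 -1.83980997 58.16559305] shift mm [45.41428714 -0.84980997]
col sep 80.51 yaw 106.11468970153385 mid [548.87474168  53.18735439  20.        ] tool [95.23984537 -1.93070149 92.16574019] shift mm [45.40984537 -0.94070149]
dp [-0.005, -0.002, 0.678] rot [-0.01, -0.009, -0.008] eef [577.2 -37.7 112.1] F [-0.4  0.3 -0.4] t 11.2
```

>>> play_rows:
  dp:
    - [0.3, -0.01, 0.2]
    - [0.7, -0.02, 0.4]
    - [1.0, -0.022, 0.6]
    - [1.13, -0.022, 0.8]
    - [1.13, -0.022, 0.8]
  rot:
    - [-0.01, -0.01, 0]
    - [-0.01, -0.01, 0]
    - [-0.01, -0.01, 0]
    - [-0.01, -0.01, 0]
    - [-0.01, -0.01, 0]

```text
clock: 11.62
eef_pos: [562.1, 7.6, 78.2]
tcp_rot: [-3.139, -0.001, 1.854]
contact_force: [-0.5, -1.1, -1.8]
opening: 0.13
grasp_force: 49.1
```

>>> play_rows:
  dp:
    - [0, 0, 0]
    - [0, 0, 0]
    - [0, 0, 0]
    - [0, 0, 0]
    - [0, 0, 0]
  rot:
    - [0, 0, 0]
    - [0, 0, 0]
    - [0, 0, 0]
    - [0, 0, 0]
    - [0, 0, 0]

```text
clock: 12.03
eef_pos: [564.2, 5.9, 80.5]
tcp_rot: [3.141, 0.0, 1.851]
contact_force: [-0.9, 0.3, -1.4]
opening: 0.133
grasp_force: 49.1
```

```bash
python3 - <<'E'
from h import *; import pickle
f,s0=pickle.load(open('f6.pkl','rb')); R0=Ro.from_euler('xyz',s0['tcp_rot'])
p=s0['eef_pos']+R0.apply([45.4,-0.9,0]); s=telemetry.sense(); print('target',p,s['eef_pos'],np.degrees(s['tcp_rot']))
go(p[0],p[1],66,106.05,s)
E
```

```text
target [563.76796776   5.5189562  112.11683792] [564.20910714   5.91444331  80.46517273] [1.79967989e+02 1.38749623e-02 1.06081005e+02]
dp [-0.006, -0.014, 0.362] rot [0.005, 0.002, 0.005] eef [564.2   5.9  80.5] F [-0.9  0.3 -1.4] t 12.0333
```

>>> play_rows:
  dp:
    - [-0.006, -0.014, 0.12]
    - [-0.006, -0.014, 0.25]
    - [-0.006, -0.014, 0.37]
    - [-0.006, -0.014, 0.45]
    - [-0.006, -0.014, 0.5]
  rot:
    - [0, 0, 0]
    - [0, 0, 0]
    - [0, 0, 0]
    - [0, 0, 0]
    - [0, 0, 0]

```text
clock: 12.45
eef_pos: [562.9, 5.9, 59.3]
tcp_rot: [-3.14, -0.0, 1.852]
contact_force: [-0.4, -0.2, -0.9]
opening: 0.127
grasp_force: 49.0
```

>>> play_rows:
  dp:
    - [0, 0, 0]
    - [0, 0, 0]
    - [0, 0, 0.05]
    - [0, 0, 0.05]
    - [0, 0, 0.1]
  rot:
    - [0, 0, 0]
    - [0, 0, 0]
    - [0, 0, 0]
    - [0, 0, 0]
    - [0, 0, 0]

```text
clock: 12.87
eef_pos: [563.7, 5.9, 56.4]
tcp_rot: [3.141, 0.0, 1.852]
contact_force: [0.3, -0.5, -1.3]
opening: 0.128
grasp_force: 49.0
```

The underside is at about 47 mm, below the 55 mm tips, with no force, so the posts are in the holes. Lowering further.

>>> play_rows:
  dp:
    - [0, 0, 0.1]
    - [0, 0, 0.2]
    - [0, 0, 0.3]
    - [0, 0, 0.38]
    - [0, 0, 0.42]
  rot:
    - [0, 0, 0]
    - [0, 0, 0]
    - [0, 0, 0]
    - [0, 0, 0]
    - [0, 0, 0]

```text
clock: 13.28
eef_pos: [563.0, 5.9, 38.6]
tcp_rot: [-3.141, -0.0, 1.852]
contact_force: [-0.7, 0.4, -1.4]
opening: 0.134
grasp_force: 49.0
```

>>> play_rows:
  dp:
    - [0, 0, 0.04]
    - [0, 0, 0.09]
    - [0, 0, 0.13]
    - [0, 0, 0.17]
    - [0, 0, 0.2]
  rot:
    - [0, 0, 0]
    - [0, 0, 0]
    - [0, 0, 0]
    - [0, 0, 0]
    - [0, 0, 0]

```text
clock: 13.7
eef_pos: [563.4, 5.9, 31.2]
tcp_rot: [-3.142, 0.0, 1.852]
contact_force: [-0.4, 0.7, -1.5]
opening: 0.129
grasp_force: 49.0
```

>>> play_rows:
  dp:
    - [0, 0, 0.01]
    - [0, 0, 0.02]
    - [0, 0, 0.03]
    - [0, 0, 0.04]
    - [0, 0, 0.05]
  rot:
    - [0, 0, 0]
    - [0, 0, 0]
    - [0, 0, 0]
    - [0, 0, 0]
    - [0, 0, 0]

```text
clock: 14.12
eef_pos: [563.5, 5.9, 29.4]
tcp_rot: [3.141, 0.0, 1.852]
contact_force: [-0.4, -0.1, 2.2]
opening: 0.134
grasp_force: 49.3
```

>>> play_rows:
  dp:
    - [0, 0, 0.005]
    - [0, 0, 0.01]
    - [0, 0, 0.01]
  rot:
    - [0, 0, 0]
    - [0, 0, 0]
    - [0, 0, 0]

```text
clock: 14.37
eef_pos: [563.5, 5.9, 29.2]
tcp_rot: [3.142, 0.0, 1.852]
contact_force: [-1.5, -0.1, 4.9]
opening: 0.13
grasp_force: 49.7
```

The board is on the bed (B ≈ 20). Release, rise and check.

>>> play_rows:
  dp:
    - [0, 0, 0]
    - [0, 0, 0]
    - [0, 0, 0]
    - [0, 0, 0]
  rot:
    - [0, 0, 0]
    - [0, 0, 0]
    - [0, 0, 0]
    - [0, 0, 0]
  fingers: 0.5
  grip_force: 25

```text
clock: 14.7
eef_pos: [563.4, 5.9, 28.9]
tcp_rot: [-3.142, 0.0, 1.852]
contact_force: [-0.2, -0.3, -0.3]
opening: 0.502
grasp_force: 0.0
```

>>> play_rows:
  dp:
    - [0, 0, -0.4]
    - [0, 0, -1.2]
    - [0, 0, -2]
    - [0, 0, -2.8]
    - [0, 0, -3.4]
  rot:
    - [0, 0, 0]
    - [0, 0, 0]
    - [0, 0, 0]
    - [0, 0, 0]
    - [0, 0, 0]

```text
clock: 15.12
eef_pos: [564.0, 5.9, 167.4]
tcp_rot: [3.14, 0.0, 1.852]
contact_force: [0.9, 0.2, 0.3]
opening: 0.502
grasp_force: 0.0
```

>>> play_rows:
  dp:
    - [0, 0, 0]
    - [0, 0, 0]
    - [0, 0, 0]
  rot:
    - [0, 0, 0]
    - [0, 0, 0]
    - [0, 0, 0]

```text
clock: 15.37
eef_pos: [562.9, 5.9, 164.3]
tcp_rot: [-3.141, -0.0, 1.852]
contact_force: [-0.2, -0.4, -0.9]
opening: 0.499
grasp_force: 0.0
```

```bash
python3 - <<'E'
from h import *; import pickle
s=telemetry.sense(); f=optics.grab_frame('wrist'); pickle.dump((f,s),open('f7.pkl','wb'))
g=cv2.cvtColor(f['color'],cv2.COLOR_RGB2GRAY)
O=np.array([548.9,53.2]); y=np.radians(106.1); ex=np.array([np.cos(y),np.sin(y)]); ey=np.array([-ex[1],ex[0]])
print(s['eef_pos'])
W=lambda a,b,h:[*(O+a*ex+b*ey),h]
C=[proj(f,W(a,b,25),s) for a,b in ((12,55),(12,-55),(-112,-55),(-112,55))]; print('exp corners if flat',np.round(C,1).tolist())
m=(g>195).astype(np.uint8)
# measured edges of the white board: left/right on a few rows, top on columns
for v in (int(C[0][1])+12,int(C[0][1])+30,int(C[0][1])+50):
    r_=np.abs(np.diff(cv2.GaussianBlur(g,(3,3),0)[v].astype(int))); e=np.where(r_>15)[0]; print(v,e[(e>150)&(e<500)].tolist())
for h in (20,25): print('bar open',[proj(f,W(54.4,b,120),s).round(0).tolist() for b in (12,-12)])
E
```

```text
[562.85913089   5.9010959  164.30728587]
exp corners if flat [[242.6, 138.1], [401.7, 137.9], [392.5, 301.6], [251.8, 301.6]]
150 [210, 211, 212, 213, 261, 375, 430, 431, 432, 433]
168 [212, 213, 214, 429, 430, 431, 432]
188 [213, 214, 215, 216, 243, 244, 245, 398, 399, 427, 428, 429, 430]
bar open [[294.0, 46.0], [350.0, 46.0]]
bar open [[294.0, 46.0], [350.0, 46.0]]
```

Board edges at v=188 are 244 and 398.5, against 245 and 399 expected, so it lies flat in place. Now back to the raised bar.

```bash
python3 go.py 534.9 105.5 164 106.1; python3 go.py 534.9 105.5 105 106.1
```

```text
dp [2.584, 0.028, -0.005] rot [-0.019, -0.005, 0.002] eef [562.5   5.9 163.7] F [-0.9  0.9  0.2] t 15.4167
dp [2.583, 0.031, 1.47] rot [-0.019, -0.005, 0.002] eef [562.5   5.9 163.7] F [-0.9  0.9  0.2] t 15.4167
```

>>> play_rows:
  dp:
    - [0.7, 0.01, 0]
    - [1.5, 0.03, 0]
    - [2.2, 0.03, 0]
    - [2.58, 0.03, 0.1]
    - [2.58, 0.03, 0.3]
  rot:
    - [0, 0, 0]
    - [0, 0, 0]
    - [0, 0, 0]
    - [0, 0, 0]
    - [0, 0, 0]

```text
clock: 15.83
eef_pos: [534.8, 107.8, 151.9]
tcp_rot: [-3.14, -0.001, 1.854]
contact_force: [0.0, 0.1, 0.1]
opening: 0.5
grasp_force: 0.0
```

>>> play_rows:
  dp:
    - [0, 0, 0]
    - [0, 0, 0]
    - [0, 0, 0.2]
    - [0, 0, 0.3]
    - [0, 0, 0.3]
  rot:
    - [0, 0, 0]
    - [0, 0, 0]
    - [0, 0, 0]
    - [0, 0, 0]
    - [0, 0, 0]

```text
clock: 16.25
eef_pos: [535.4, 104.5, 139.7]
tcp_rot: [-3.14, -0.0, 1.851]
contact_force: [-0.9, -0.6, -0.5]
opening: 0.5
grasp_force: 0.0
```

```bash
python3 - <<'E'
from h import *
s=telemetry.sense(); f=optics.grab_frame('wrist'); g=cv2.cvtColor(f['color'],cv2.COLOR_RGB2GRAY)
R0=Ro.from_euler('xyz',s['tcp_rot'])
O=np.array([548.9,53.2]); y=np.radians(106.1); ex=np.array([np.cos(y),np.sin(y)]); ey=np.array([-ex[1],ex[0]])
e=proj(f,[*(O+54.4*ex),120],s).round().astype(int); print('exp',e)
u,v=e; m=np.zeros_like(g); a=max(v-60,0); m[a:v+60,u-60:u+60]=g[a:v+60,u-60:u+60]<55
c=max(cv2.findContours(m,0,2)[0],key=cv2.contourArea); rc=cv2.boundingRect(c); print(rc)
uv=(rc[0]+rc[2]/2-.5,rc[1]+rc[3]/2-.5); print('tool',R0.inv().apply(ray(f,uv,120,s)-s['eef_pos']))
go(534.9,105.5,105,106.1)
E
```

```text
exp [320 288]
(294, 276, 54, 26)
tool [ 1.2612232  -1.12028447 19.67219468]
dp [0.026, -0.01, 0.88] rot [-0.013, -0.001, -0.008] eef [535.6 104.6 140.2] F [ 0.1 -0.1 -0.2] t 16.3
```

>>> play_rows:
  dp:
    - [0.03, 0, 0.3]
    - [0.03, 0, 0.6]
    - [0.03, 0, 0.8]
    - [0.03, 0, 0.88]
    - [0.03, 0, 0.88]
  rot:
    - [0, 0, 0]
    - [0, 0, 0]
    - [0, 0, 0]
    - [0, 0, 0]
    - [0, 0, 0]

```text
clock: 16.72
eef_pos: [534.9, 106.3, 104.7]
tcp_rot: [-3.139, -0.0, 1.852]
contact_force: [0.1, -0.7, 0.7]
opening: 0.5
grasp_force: 0.0
```

>>> play_rows:
  dp:
    - [0, 0, 0]
    - [0, 0, 0]
    - [0, 0, 0]
    - [0, 0, 0]
    - [0, 0, 0]
  rot:
    - [0, 0, 0]
    - [0, 0, 0]
    - [0, 0, 0]
    - [0, 0, 0]
    - [0, 0, 0]
  fingers: 0.0
  grip_force: 25

```text
clock: 17.13
eef_pos: [535.1, 106.4, 106.0]
tcp_rot: [-3.141, -0.0, 1.852]
contact_force: [-4.2, -1.8, 3.5]
opening: 0.272
grasp_force: 25.4
```

>>> play_rows:
  dp:
    - [0.166, -0.01, 0.036]
    - [0.329, -0.01, 0.084]
    - [0.507, -0.01, 0.154]
    - [0.696, -0.01, 0.251]
    - [0.875, -0.01, 0.366]
  rot:
    - [0, 0, 0]
    - [0, 0, 0]
    - [0, 0, 0]
    - [0, 0, 0]
    - [0, 0, 0]

```text
clock: 17.55
eef_pos: [525.6, 139.8, 91.7]
tcp_rot: [3.141, 0.001, 1.852]
contact_force: [-4.7, -5.9, 9.8]
opening: 0.274
grasp_force: 26.9
```

>>> play_rows:
  dp:
    - [0.17, -0.01, 0.125]
    - [0.325, -0.01, 0.272]
    - [0.465, -0.01, 0.435]
    - [0.585, -0.01, 0.61]
    - [0.69, -0.01, 0.797]
  rot:
    - [0, 0, 0]
    - [0, 0, 0]
    - [0, 0, 0]
    - [0, 0, 0]
    - [0, 0, 0]

```text
clock: 17.97
eef_pos: [517.8, 167.3, 60.3]
tcp_rot: [3.14, -0.001, 1.852]
contact_force: [-7.1, 0.9, 15.6]
opening: 0.272
grasp_force: 29.8
```

>>> play_rows:
  dp:
    - [0.07, -0.012, 0.136]
    - [0.122, -0.015, 0.276]
    - [0.163, -0.015, 0.419]
    - [0.193, -0.015, 0.565]
    - [0.211, -0.015, 0.691]
  rot:
    - [0, 0, 0]
    - [0, 0, 0]
    - [0, 0, 0]
    - [0, 0, 0]
    - [0, 0, 0]

```text
clock: 18.38
eef_pos: [515.1, 176.1, 32.5]
tcp_rot: [3.14, -0.002, 1.851]
contact_force: [-7.1, 8.2, 12.3]
opening: 0.272
grasp_force: 32.4
```

>>> play_rows:
  dp:
    - [0.01, -0.01, 0.04]
    - [0.015, -0.012, 0.08]
    - [0.02, -0.012, 0.11]
    - [0.02, -0.012, 0.13]
    - [0.02, -0.012, 0.13]
  rot:
    - [0, 0, 0]
    - [0, 0, 0]
    - [0, 0, 0]
    - [0, 0, 0]
    - [0, 0, 0]

```text
clock: 18.8
eef_pos: [514.8, 176.7, 27.3]
tcp_rot: [3.139, -0.002, 1.851]
contact_force: [-4.9, 7.7, 9.7]
opening: 0.272
grasp_force: 32.6
```

>>> play_rows:
  dp:
    - [0.005, 0, 0.02]
    - [0.005, 0, 0.04]
    - [0.005, 0, 0.06]
    - [0.005, 0, 0.07]
    - [0.005, 0, 0.07]
  rot:
    - [0, 0, 0]
    - [0, 0, 0]
    - [0, 0, 0]
    - [0, 0, 0]
    - [0, 0, 0]

```text
clock: 19.22
eef_pos: [514.7, 176.9, 24.5]
tcp_rot: [3.139, -0.002, 1.851]
contact_force: [-5.0, 8.2, 9.7]
opening: 0.271
grasp_force: 32.7
```

>>> play_rows:
  dp:
    - [0, 0, 0.01]
    - [0, 0, 0.02]
    - [0, 0, 0.03]
    - [0, 0, 0.04]
    - [0, 0, 0.04]
  rot:
    - [0, 0, 0]
    - [0, 0, 0]
    - [0, 0, 0]
    - [0, 0, 0]
    - [0, 0, 0]

```text
clock: 19.63
eef_pos: [514.7, 177.0, 22.9]
tcp_rot: [3.139, -0.002, 1.851]
contact_force: [-5.1, 9.1, 8.0]
opening: 0.273
grasp_force: 32.8
```

>>> play_rows:
  dp:
    - [0, 0, 0.01]
    - [0, 0, 0.02]
    - [0, 0, 0.03]
    - [0, 0, 0.03]
  rot:
    - [0, 0, 0]
    - [0, 0, 0]
    - [0, 0, 0]
    - [0, 0, 0]

```text
clock: 19.97
eef_pos: [514.7, 177.1, 21.7]
tcp_rot: [3.139, -0.002, 1.852]
contact_force: [-5.3, 9.1, 6.8]
opening: 0.274
grasp_force: 32.8
```

>>> play_rows:
  dp:
    - [0, 0, 0.01]
    - [0, 0, 0.02]
    - [0, 0, 0.03]
    - [0, 0, 0.03]
  rot:
    - [0, 0, 0]
    - [0, 0, 0]
    - [0, 0, 0]
    - [0, 0, 0]

```text
clock: 20.3
eef_pos: [514.7, 177.1, 20.5]
tcp_rot: [3.139, -0.002, 1.852]
contact_force: [-4.3, 7.8, 6.9]
opening: 0.274
grasp_force: 32.8
```

>>> play_rows:
  dp:
    - [0, 0, 0.01]
    - [0, 0, 0.02]
    - [0, 0, 0.03]
    - [0, 0, 0.03]
  rot:
    - [0, 0, 0]
    - [0, 0, 0]
    - [0, 0, 0]
    - [0, 0, 0]

```text
clock: 20.63
eef_pos: [514.7, 177.0, 19.1]
tcp_rot: [3.139, -0.002, 1.852]
contact_force: [-4.2, 9.0, 6.6]
opening: 0.274
grasp_force: 32.8
```

```bash
python3 - <<'E'
from h import *; import pickle
s=telemetry.sense(); f=optics.grab_frame('wrist'); sc=optics.grab_frame('side'); pickle.dump((f,s,sc),open('f8.pkl','wb'))
g=cv2.cvtColor(f['color'],cv2.COLOR_RGB2GRAY)
O=np.array([549.3,53.2]); y=np.radians(106.1); ex=np.array([np.cos(y),np.sin(y)])
for a in (0,.05,.1,.2,.3):
    P=[proj(f,[*(O+(40+85*np.cos(a)+dx)*ex),36+85*np.sin(a)+dz],s).round(0).tolist() for dx,dz in ((6,0),(0,6),(-6,0))]
    P2=proj(f,[*(O+(40+60*np.cos(a))*ex),36+60*np.sin(a)+1.5],s).round(0).tolist(); print(a,P,P2)
for u in (316,322,328): print(u,g[240:440:4,u].tolist())
E
```

```text
0 [[321.0, 327.0], [321.0, 351.0], [321.0, 357.0]] [321.0, 403.0]
0.05 [[321.0, 334.0], [321.0, 359.0], [321.0, 364.0]] [321.0, 409.0]
0.1 [[321.0, 341.0], [321.0, 367.0], [321.0, 372.0]] [321.0, 415.0]
0.2 [[321.0, 359.0], [321.0, 387.0], [321.0, 391.0]] [321.0, 429.0]
0.3 [[321.0, 381.0], [321.0, 412.0], [321.0, 414.0]] [321.0, 446.0]
316 [145, 141, 141, 117, 125, 115, 159, 155, 154, 141, 140, 144, 143, 144, 143, 161, 149, 152, 142, 139, 140, 149, 145, 140, 141, 142, 21, 27, 31, 38, 45, 47, 42, 33, 31, 135, 171, 170, 170, 170, 170, 170, 169, 169, 169, 168, 169, 168, 170, 33]
322 [143, 139, 143, 119, 120, 115, 159, 155, 154, 142, 145, 145, 144, 141, 158, 161, 163, 163, 163, 158, 155, 161, 157, 158, 155, 151, 23, 27, 31, 37, 44, 46, 42, 34, 33, 131, 165, 164, 164, 164, 163, 164, 164, 163, 162, 162, 163, 161, 162, 48]
328 [146, 140, 143, 117, 118, 113, 159, 154, 154, 143, 145, 145, 144, 144, 146, 158, 157, 158, 157, 158, 157, 154, 152, 156, 157, 152, 22, 27, 30, 37, 42, 47, 42, 34, 32, 139, 171, 171, 171, 171, 170, 171, 170, 171, 170, 170, 170, 169, 169, 29]
```

The dark bar spans v=342–378, so its centre is near 360. That means the lever is still about 0.1 rad up: the light grip slipped down over the bar. I'll grip harder and keep pressing gently.

>>> play_rows:
  dp:
    - [0, 0, 0]
    - [0, 0, 0]
    - [0.02, -0.01, 0]
    - [0.02, -0.01, 0]
    - [0.02, -0.01, 0]
  rot:
    - [0, 0, 0]
    - [0, 0, 0]
    - [0, 0, 0]
    - [0, 0, 0]
    - [0, 0, 0]
  fingers: 0.0
  grip_force: 70

```text
clock: 21.15
eef_pos: [514.6, 177.1, 19.2]
tcp_rot: [3.138, -0.001, 1.852]
contact_force: [-1.9, 3.9, 6.2]
opening: 0.26
grasp_force: 68.1
```

>>> play_rows:
  dp:
    - [0, 0, 0.01]
    - [0, 0, 0.02]
    - [0, 0, 0.03]
  rot:
    - [0, 0, 0]
    - [0, 0, 0]
    - [0, 0, 0]

```text
clock: 21.4
eef_pos: [514.6, 177.2, 18.1]
tcp_rot: [3.138, -0.001, 1.852]
contact_force: [-2.4, 5.1, 6.2]
opening: 0.263
grasp_force: 68.2
```

>>> play_rows:
  dp:
    - [0, 0, 0.015]
    - [0, 0, 0.03]
    - [0, 0, 0.045]
    - [0, 0, 0.06]
    - [0, 0, 0.06]
  rot:
    - [0, 0, 0]
    - [0, 0, 0]
    - [0, 0, 0]
    - [0, 0, 0]
    - [0, 0, 0]

```text
clock: 21.82
eef_pos: [514.5, 177.3, 15.6]
tcp_rot: [3.138, -0.001, 1.852]
contact_force: [-3.3, 5.9, 5.6]
opening: 0.262
grasp_force: 68.2
```

```bash
cat > bar.py <<'E'
from h import *
s=telemetry.sense(); f=optics.grab_frame('wrist'); g=cv2.cvtColor(f['color'],cv2.COLOR_RGB2GRAY)
col=g[280:440,316:329].mean(1); d=np.where(col<80)[0]+280; d=d[d<425]; print('bar dark',d.min(),d.max())
O=np.array([549.3,53.2]); y=np.radians(106.1); ex=np.array([np.cos(y),np.sin(y)])
for a in (0,.05,.1,.15): print(a,[round(proj(f,[*(O+(40+85*np.cos(a)+dx)*ex),36+85*np.sin(a)+dz],s)[1]) for dx,dz in ((6,-1),(0,0),(-4,4))],end=' ')
print(s['eef_pos'].round(1),s['contact_force'].round(1))
E
python3 bar.py
```

```text
bar dark 342 377
0 [332, 348, 365] 0.05 [338, 355, 373] 0.1 [346, 364, 381] 0.15 [355, 373, 391] [514.5 177.3  15.6] [-3.3  5.9  5.6]
```

The bar stayed fixed in the picture (342–377) while the tool went down, so it isn't slipping now and the angle is about 0.07. Continuing.

>>> play_rows:
  dp:
    - [0, 0, 0.015]
    - [0, 0, 0.03]
    - [0, 0, 0.045]
    - [0, 0, 0.06]
    - [0, 0, 0.06]
  rot:
    - [0, 0, 0]
    - [0, 0, 0]
    - [0, 0, 0]
    - [0, 0, 0]
    - [0, 0, 0]

```text
clock: 22.28
eef_pos: [514.5, 177.4, 13.2]
tcp_rot: [3.138, -0.001, 1.852]
contact_force: [-2.6, 7.8, 4.6]
opening: 0.261
grasp_force: 68.1
```

>>> play_rows:
  dp:
    - [0, 0, 0.01]
    - [0, 0, 0.02]
    - [0, 0, 0.03]
    - [0, 0, 0.03]
  rot:
    - [0, 0, 0]
    - [0, 0, 0]
    - [0, 0, 0]
    - [0, 0, 0]

```text
clock: 22.62
eef_pos: [514.5, 177.5, 12.0]
tcp_rot: [3.138, -0.001, 1.852]
contact_force: [-3.4, 7.6, 6.0]
opening: 0.265
grasp_force: 68.1
```

>>> play_rows:
  dp:
    - [0, 0, 0.01]
    - [0, 0, 0.02]
    - [0, 0, 0.02]
  rot:
    - [0, 0, 0]
    - [0, 0, 0]
    - [0, 0, 0]

```text
clock: 22.87
eef_pos: [514.6, 177.1, 11.0]
tcp_rot: [3.138, -0.001, 1.852]
contact_force: [-1.1, 6.4, 4.7]
opening: 0.264
grasp_force: 68.5
```

```bash
python3 bar.py
```

```text
bar dark 341 377
0 [338, 355, 372] 0.05 [345, 363, 381] 0.1 [353, 371, 390] 0.15 [362, 381, 401] [514.6 177.1  11. ] [-1.1  6.4  4.7]
```

>>> play_rows:
  dp:
    - [0, 0, 0.01]
    - [0, 0, 0.02]
    - [0, 0, 0.03]
    - [0, 0, 0.03]
  rot:
    - [0, 0, 0]
    - [0, 0, 0]
    - [0, 0, 0]
    - [0, 0, 0]

```text
clock: 23.25
eef_pos: [514.6, 177.1, 9.8]
tcp_rot: [3.138, -0.001, 1.852]
contact_force: [-1.1, 7.0, 4.8]
opening: 0.262
grasp_force: 68.5
```

>>> play_rows:
  dp:
    - [0, 0, 0.01]
    - [0, 0, 0.02]
    - [0, 0, 0.03]
    - [0, 0, 0.03]
  rot:
    - [0, 0, 0]
    - [0, 0, 0]
    - [0, 0, 0]
    - [0, 0, 0]

```text
clock: 23.58
eef_pos: [514.7, 177.2, 9.1]
tcp_rot: [3.138, -0.001, 1.852]
contact_force: [-2.3, 4.8, 11.2]
opening: 0.263
grasp_force: 69.0
```

```bash
python3 bar.py
```

```text
bar dark 341 378
0 [341, 358, 376] 0.05 [348, 366, 385] 0.1 [357, 375, 394] 0.15 [366, 385, 405] [514.7 177.2   9.1] [-2.3  4.8 11.2]
```

Force rose 4.8 → 11.2 N in under 1 mm, and the picture gives an angle of about 0: this should be the hard stop. A slight further press will confirm it.

>>> play_rows:
  dp:
    - [0, 0, 0.006]
    - [0, 0, 0.006]
    - [0, 0, 0.006]
  rot:
    - [0, 0, 0]
    - [0, 0, 0]
    - [0, 0, 0]

```text
clock: 23.88
eef_pos: [514.7, 177.2, 9.0]
tcp_rot: [3.138, -0.001, 1.852]
contact_force: [-3.6, 6.3, 11.8]
opening: 0.262
grasp_force: 69.1
```

>>> play_rows:
  dp:
    - [0, 0, 0]
    - [0, 0, 0]
    - [0, 0, 0]
  rot:
    - [0, 0, 0]
    - [0, 0, 0]
    - [0, 0, 0]
  fingers: 0.5

```text
clock: 24.13
eef_pos: [513.5, 175.9, 7.7]
tcp_rot: [3.141, 0.0, 1.852]
contact_force: [-0.3, -0.1, 0.3]
opening: 0.499
grasp_force: 0.0
```

```bash
python3 bar.py
```

```text
bar dark 342 380
0 [341, 359, 376] 0.05 [348, 367, 385] 0.1 [357, 376, 395] 0.15 [367, 386, 406] [513.5 175.9   7.7] [-0.3 -0.1  0.3]
```

The lever stays down with the fingers open. Retreating straight up, then a final check.

>>> play_rows:
  dp:
    - [0, 0, -0.3]
    - [0, 0, -0.9]
    - [0, 0, -1.8]
    - [0, 0, -2.7]
    - [0, 0, -3.6]
  rot:
    - [0, 0, 0]
    - [0, 0, 0]
    - [0, 0, 0]
    - [0, 0, 0]
    - [0, 0, 0]

```text
clock: 24.6
eef_pos: [512.8, 175.7, 153.8]
tcp_rot: [-3.141, 0.0, 1.852]
contact_force: [1.1, 1.3, -0.2]
opening: 0.501
grasp_force: 0.0
```

>>> play_rows:
  dp:
    - [-0.5, 0, -0.5]
    - [-1, 0, -1]
    - [-1.5, 0, -1.5]
    - [-1.5, 0, -1.5]
    - [-1.5, 0, -1.5]
  rot:
    - [0, 0, 0]
    - [0, 0, 0]
    - [0, 0, 0]
    - [0, 0, 0]
    - [0, 0, 0]

```text
clock: 25.02
eef_pos: [530.5, 117.7, 213.3]
tcp_rot: [3.139, 0.0, 1.85]
contact_force: [-0.0, -0.2, 0.4]
opening: 0.5
grasp_force: 0.0
```

>>> play_rows:
  dp:
    - [0, 0, 0]
    - [0, 0, 0]
    - [0, 0, 0]
    - [0, 0, 0]
  rot:
    - [0, 0, 0]
    - [0, 0, 0]
    - [0, 0, 0]
    - [0, 0, 0]

```text
clock: 25.35
eef_pos: [529.2, 118.7, 210.8]
tcp_rot: [-3.14, -0.0, 1.853]
contact_force: [-0.3, -0.4, -0.4]
opening: 0.501
grasp_force: 0.0
```

```bash
python3 - <<'E'
from h import *
s=telemetry.sense(); f=optics.grab_frame('wrist'); g=cv2.cvtColor(f['color'],cv2.COLOR_RGB2GRAY); save('end',f)
O=np.array([549.3,53.2]); y=np.radians(106.1); ex=np.array([np.cos(y),np.sin(y)]); ey=np.array([-ex[1],ex[0]])
for a in (0,.03,.1): print(a,[proj(f,[*(O+(40+85*np.cos(a))*ex+b*ey),36+85*np.sin(a)],s).round(1).tolist() for b in (12,-12)])
e=proj(f,[*(O+125*ex),36],s).astype(int); u,v=e; m=np.zeros_like(g); m[max(v-40,0):v+40,u-40:u+40]=g[max(v-40,0):v+40,u-40:u+40]<70
c=max(cv2.findContours(m,0,2)[0],key=cv2.contourArea); print('bar box',cv2.boundingRect(c),cv2.contourArea(c))
C=[proj(f,[*(O+a*ex+b*ey),25],s) for a,b in ((12,55),(12,-55),(-112,-55),(-112,55))]; print('exp board',np.round(C).tolist())
for t in (.3,.5,.7):
    p=C[0]+(C[3]-C[0])*t; q=C[1]+(C[2]-C[1])*t; v=int(p[1]); r_=np.abs(np.diff(g[v].astype(int))); e=np.where(r_>15)[0]; print(v,p[0].round(1),q[0].round(1),e[(np.abs(e-p[0])<12)|(np.abs(e-q[0])<12)].tolist())
u=int(C[0][0]*.75+C[1][0]*.25); print('front edge col',u,C[0][1].round(1),g[int(C[0][1])-10:int(C[0][1])+11,u].tolist())
print(s['eef_pos'],s['clock'],s['contact_force'])
E
```

```text
0 [[308.8, 142.5], [339.6, 142.5]]
0.03 [[308.7, 142.7], [339.7, 142.7]]
0.1 [[308.5, 143.7], [340.0, 143.7]]
bar box (310, 144, 29, 7) 116.5
exp board [[262.0, 272.0], [386.0, 272.0], [380.0, 391.0], [268.0, 390.0]]
307 263.7 383.9 [254, 255, 256, 264, 265, 266, 267, 374, 375, 376, 377, 385, 386]
331 264.8 382.7 [265, 266, 267, 268, 373, 374, 375, 376, 393, 394]
354 265.9 381.5 [262, 263, 264, 265, 376, 377, 378, 379]
front edge col 292 272.4 [170, 169, 168, 166, 167, 168, 166, 159, 149, 130, 139, 186, 206, 208, 207, 207, 207, 207, 207, 207, 207]
[529.17523915 118.74573286 210.81045569] 25.35 [-0.31373565 -0.42859321 -0.43387029]
```

```bash
python3 -c "
from rig import r
print(r.sign_off())"
```

```text
the job is handed in; nothing more can be done
None
```

I lifted the lever and the rings opened, lowered the white board over both posts until it lay flat on the bed, and pressed the lever shut. It stayed down by itself for over a second before hand-in, with about 16 N the highest downward force seen on the mechanism; the job took about 25 s.

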